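Set the egg-inspection mirror on its setting egg

ROBOT

A 6-joint arm with a two-finger parallel gripper is mounted at the origin on the work surface. World frame = base frame: x ahead of the robot, y to its left, z up, the work surface at z = 0. Lengths are in m, angles in degrees, forces in N, time in s.
With the tool pointing down it reaches from about 0.3 to 0.75 m from the base axis. Payload 8.5 kg.
Tool frame: the origin (TCP) lies at the very end of the fingers, on their centre line; the grasp point (between the pads) lies 19 mm behind it (env.pinch_z is the distance from the TCP to the grasp point, in m); z points along the fingers, y is the line along which they close (so a half turn about z gives the same grasp; the last joint's range is limited). The gripper opens to 85 mm and grips with 20 to 120 N. Pads are 22 mm wide; open, the fingers measure 114 mm over their backs; the gripper's body (76 mm by 85 mm) begins 54 mm behind the grasp point. The pads swing forward as they close: fully open they stand 13 mm farther back than shut.
Start: joints at [58.826, 21.807, 74.336, -0, 83.858, -12.336], TCP at [0.178, 0.521, 0.199] pointing down, gripper open.
Joint ranges: [-178.18, 178.18], [-50.72, 133.34], [12.68, 142.11], [-81.47, 261.47], [9.98, 163.14], [-165.26, 165.26]. Speed limits (degrees/s): [136.94, 136.94, 180, 180, 180, 180].

INTERFACE

Orientations are given as a 3x3 rotation matrix whose columns are the frame's x, y, z axes.
In Python, from rig import env, viewer gives the robot as it stands.
- The arm moves only by the tool drive_tool, never from a script. Its argument "series" is a list of rows, each a list of 3 entries, a list of its own where there are three numbers: the shift along the tool's x, y, z in m, then the turn about the tool's z in degrees, then the finger opening in m, from 0 to 0.0854. A call has 1 to 20 rows; each row is the pose to reach, as a shift and turn from the pose commanded when the call began, along the tool's axes at that moment; what a row does not reach only later rows make up. A row lasts 1/10 s, in which the tool goes at most 50 mm and 8.59 degrees, less where a joint would pass 70% of its speed; a pose out of reach is approached as far as the arm can. A call with a gripper value outside its range is refused whole. The fingers move at their own pace and stop on an object; "newtons" is the grip in N (left out, the last holds). Time passes only in rows, so rows that repeat a pose let the fingers close. It gives the time, the measured TCP pose, the force, the opening and the grip force at its end, in the units of the state.
- env.observe(): the state, without advancing time (a new reading comes with each control period).
- viewer.get_image(name): name is "scene" or "side" or "wrist"; returns a dict with "img" (384x512x3 uint8, red, green, blue), "depth" (384x512 float32, m along the optical axis (not along the pixel's ray), 0 where there is no reading), "camera_matrix" (3x3 intrinsics, pixels), "rvec" (rotation vector, rad) and "tvec" (3), from world to camera coordinates, as OpenCV has them. Camera axes: x right, y down, z forward; pixel columns grow to the right and rows downward; lengths in m; the calibration is good to about 2 mm. A picture is of the moment at which its call begins.
- env.close_job(): hands the job in; it is judged then, once.
The state is a dict: "time_s": time; "q": joint angles; "qvel": joint speeds; "joint_efforts": joint torques, N m; "position": TCP position; "tool_rot": TCP orientation; "ft_force": force on the tool from outside, world axes, zero at the start; "wrist_torque": the same for the moment, N m; "grip_width": finger opening in m; "gripper_force": force on a finger pad.
Only numpy, scipy, OpenCV 4.12 (cv2) and the standard library are available. Lean on these libraries where they do the work, as an engineer would, in place of code of your own. Each camera call takes 0.05 s, during which the arm holds its last target. There are 200 camera calls.

TASK

Build the setting piece in the fixture: set the grey base block squarely down between the four posts, then the yellow spacer on it, then the white disc with the orange egg on top, lowering each one home rather than dropping it. Then take hold of the green grip on top of the mirror and turn the mirror until the camera sees the orange egg in it, which is when the red pointer, or its line carried on, points at the egg. The mirror springs back if let go, so finish still holding the grip at that angle, and do not knock the other things on the bench about.

Things in the scene. Friction and masses are not known exactly. Their poses are not given: they have to be found in the camera images.
- fixture: fixed fixture: round aluminium plate 116 mm across and 10 mm thick with four upright steel guide posts (8 mm thick, rounded tops 67 mm above the table) around a round pocket 60 mm wide. Origin at the centre of its underside; z up. The posts stand 34 mm from the centre on the diagonals of its x and y axes, so 40 mm wide gaps for the fingers face its +x, -x, +y and -y sides
- pocket (a point): centre of the pocket floor on top of the fixture plate, 10 mm above the table; axes as the fixture's
- base_block: loose grey plastic cylinder with a black band, 56 mm across, 30 mm high, about 110 g, standing on the table. Origin at the centre of its underside, z up. Goes first into the pocket; when home its origin is at the pocket floor
- spacer: loose yellow plastic ring, 56 mm outside, 22 mm hole, 14 mm high, about 40 g, lying flat on the table. Origin at the centre of its underside, z up. Goes second, on the base block; when home its origin is 30 mm above the pocket floor
- egg_disc: loose white plastic disc 56 mm across and 10 mm thick with an orange half egg fixed upright on its top (42 mm across, upright sided from 14 to 29 mm above the disc's underside, top 50 mm above it), about 70 g together. Origin at the centre of the disc's underside, z up. Goes third, on the spacer; when home its origin is 44 mm above the pocket floor. It can be held by the egg
- egg (a point): middle of the orange egg, on the axis of the egg disc, 30 mm above the disc's underside
- rig: fixed mirror rig: grey base plate 250 x 90 x 12 mm carrying a black camera and a mirror. Origin on the table straight under the mirror's upright turning axis, z up; its x axis points from the mirror to the camera, whose lens is 120 mm away, 85 mm above the table. The plate reaches from 55 mm behind the axis to 195 mm in front of it; the camera's top is 106 mm above the table
- mirror_turn (a joint): turn of the mirror about its upright axis, rad; 0 = at rest, mirror squarely facing the camera; grows counter-clockwise seen from above, stop at 1.4. A weak spring (0.02 N m at 0, 0.04 N m more per rad) turns it back to 0 when let go. The mirror (88 mm wide, 72 mm high, centre 85 mm above the table) has its face on the axis. The camera's view off the mirror turns twice as far as the mirror: it leaves the axis at 2 x this value, counter-clockwise from the rig's x axis
- mirror_grip (a point): centre of the green grip block on top of the mirror, fixed to it and turning with it: 44 mm long (its x axis, the way the mirror faces), 12 mm thick (its y axis), 34 mm high. It lies on the turning axis, 147 mm above the table; 9 mm free below it down to the mirror's frame
- sight_line (a point): point on the mirror's turning axis 85 mm above the table; its x axis points along the camera's line of sight after the mirror, which the red pointer shows: a thin red rod with a ball end, 114 mm long from the axis, 30 mm above the table, geared to turn twice as far as the mirror. The camera sees the egg when the egg lies on this x axis
- spray: bystander: white bottle with blue cap, 60 mm across, 170 mm high; origin at the centre of its underside
- mug: bystander: blue mug with a handle, 80 mm across, 90 mm high; origin at the centre of its underside
- can: bystander: green can, 68 mm across, 85 mm high; origin at the centre of its underside
- jar: bystander: amber jar with red lid, 66 mm across, 80 mm high; origin at the centre of its underside
- brush: bystander: hand brush lying on the table; origin at the middle of its underside, x along its length

How it is judged (in metres and radians):
On the way, in this order (a step that is already met when the one before it is completed fails the run):
1. the base block stands home in the pocket, let go (horizontal distance between base_block and pocket below 0.006 m and z of base_block in the frame of pocket between -0.003 and 0.003 m and angle between base_block's own z axis and vertical below 0.07 rad and contact force between the fingers and base_block below 0.05 N and linear speed of base_block below 0.02 m/s), for 0.2 s.
2. the spacer lies home on the base block, let go (all of step 1 and horizontal distance between spacer and pocket below 0.006 m and z of spacer in the frame of pocket between 0.027 and 0.033 m and angle between spacer's own z axis and vertical below 0.07 rad and contact force between the fingers and spacer below 0.05 N and linear speed of spacer below 0.02 m/s), for 0.2 s.
3. the egg disc lies home on the spacer, let go (all of step 2 and horizontal distance between egg_disc and pocket below 0.006 m and z of egg_disc in the frame of pocket between 0.041 and 0.047 m and angle between egg_disc's own z axis and vertical below 0.07 rad and contact force between the fingers and egg_disc below 0.05 N and linear speed of egg_disc below 0.02 m/s), for 0.2 s.
4. the mirror is held so that the camera sees the egg (all of step 3 and y of egg in the frame of sight_line between -0.02 and 0.02 m and x of egg in the frame of sight_line above 0.05 m and velocity of joint mirror_turn between -0.05 and 0.05 rad/s and value of joint mirror_turn above 0.2 rad and contact force between the fingers and green_grip above 0.5 N), for 0.3 s.
At the end, for the whole second after the job is handed in: Block, spacer and egg disc lie stacked in the pocket, untouched and still, each within 6 mm of its centre, 3 mm of its height, 4 degrees of level; the fingers hold the mirror grip (over 0.5 N), the mirror is still and its line of sight passes within 20 mm of the egg axis (all of step 4); the arm keeps its last pose, push and grip.
It fails at once if a bystander is moved more than 30 mm (distance of any of spray, mug, can, jar, brush from where it was at the start of the episode above 0.03 m).
It fails at once if the grey base block is dropped into the fixture from more than 15 mm (horizontal distance between base_block and pocket below 0.03 m and z of base_block in the frame of pocket above 0.015 m and contact force between the fingers and base_block below 0.01 N).
It fails at once if the yellow spacer is dropped into the fixture from more than 15 mm (horizontal distance between spacer and pocket below 0.03 m and z of spacer in the frame of pocket above 0.045 m and contact force between the fingers and spacer below 0.01 N).
It fails at once if the egg disc is dropped into the fixture from more than 15 mm (horizontal distance between egg_disc and pocket below 0.03 m and z of egg_disc in the frame of pocket above 0.059 m and contact force between the fingers and egg_disc below 0.01 N).
It also fails if it takes over 72 s, if anything falls off the work surface, if the arm or the gripper's body presses on something with over 40 N, if the wrist force passes 120 N, or if a joint passes its speed limit or range.

## Working session

There is one attempt and no reset: what is moved stays moved. The work goes in short steps, Python scripts to look and compute and a tool call to move; the robot and the scene stay as the last step left them, time stands still between calls to the robot, and variables do not carry over. Pictures are saved under pics/ and viewed, at most 10 in all, crops included, and the job is handed in when it is done.

Besides the shell and the picture viewer there is one more tool, called after "Request:" as name(argument=value, ...) on one line, values as JSON. drive_tool: Moves the arm, as the interface text tells. Its arguments: {"type":"object","properties":{"series":{"type":"array"},"newtons":{"type":"number"}},"required":["series"]}

```bash
mkdir -p pics; cat > h.py <<'E'
import numpy as np,cv2,pickle
from rig import env,viewer
def grab(n):
    d=viewer.get_image(n); pickle.dump(d,open(f'{n}.pkl','wb')); return d
def load(n): return pickle.load(open(f'{n}.pkl','rb'))
def save(d,f): cv2.imwrite('pics/'+f,d['img'][:,:,::-1])
def cloud(d):
    R=cv2.Rodrigues(np.array(d['rvec'],float))[0];K=d['camera_matrix'];z=d['depth'].astype(float)
    v,u=np.indices(z.shape);P=np.dstack([(u-K[0,2])/K[0,0]*z,(v-K[1,2])/K[1,1]*z,z])
    W=(P-np.array(d['tvec']).ravel())@R; W[z==0]=np.nan; return W
E
python3 - <<'E'
from h import *
a=[grab(n) for n in('scene','side','wrist')]
im=np.zeros((600,800,3),np.uint8)
cv2.imwrite('pics/scene.png',cv2.resize(a[0]['img'],(800,600),interpolation=cv2.INTER_CUBIC)[:,:,::-1])
cv2.imwrite('pics/side.png',cv2.resize(a[1]['img'],(800,600),interpolation=cv2.INTER_CUBIC)[:,:,::-1])
for d in a:
    R=cv2.Rodrigues(np.array(d['rvec'],float))[0]; print(-R.T@np.array(d['tvec']).ravel(),R[2],d['camera_matrix'][0,0])
o=env.observe();print(o['position'],o['tool_rot'],o['grip_width'],env.pinch_z)
E
```

```text
[ 1.01216699 -0.82072783  1.036689  ] [-0.34928163  0.61687778 -0.70531138] 368.8901722061819
[0.3796697  0.81475405 0.93790782] [ 0.15321461 -0.717549   -0.67944737] 369.3819135628306
[0.10873916 0.54407541 0.37341593] [ 0.26624124 -0.09163009 -0.95954131] 272.80154976117683
[0.1774787  0.5203299  0.19889325] [[-9.46417470e-01  3.22945334e-01 -5.32431609e-04]
 [ 3.22945698e-01  9.46417087e-01 -8.79397879e-04]
 [ 2.19904931e-04 -1.00422401e-03 -9.99999472e-01]] 0.08544570013140917 0.0187
```

View pics/scene.png

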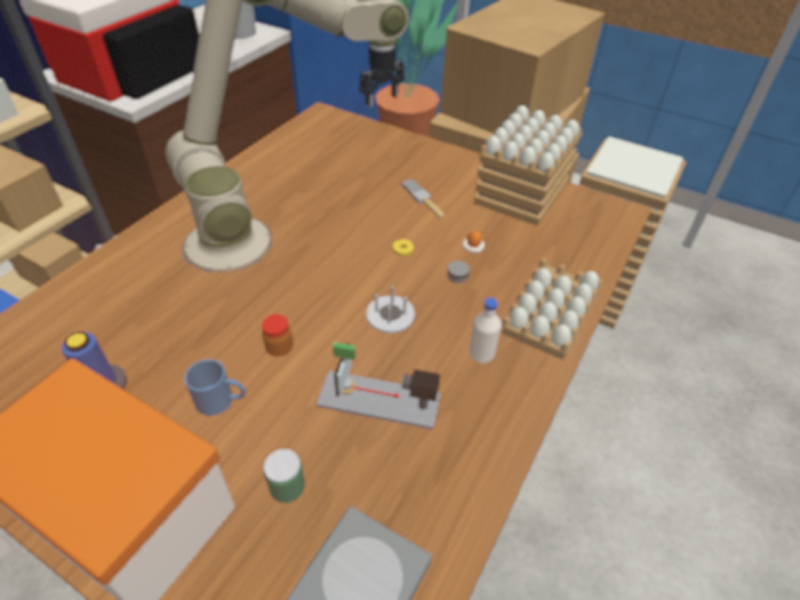

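View pics/side.png

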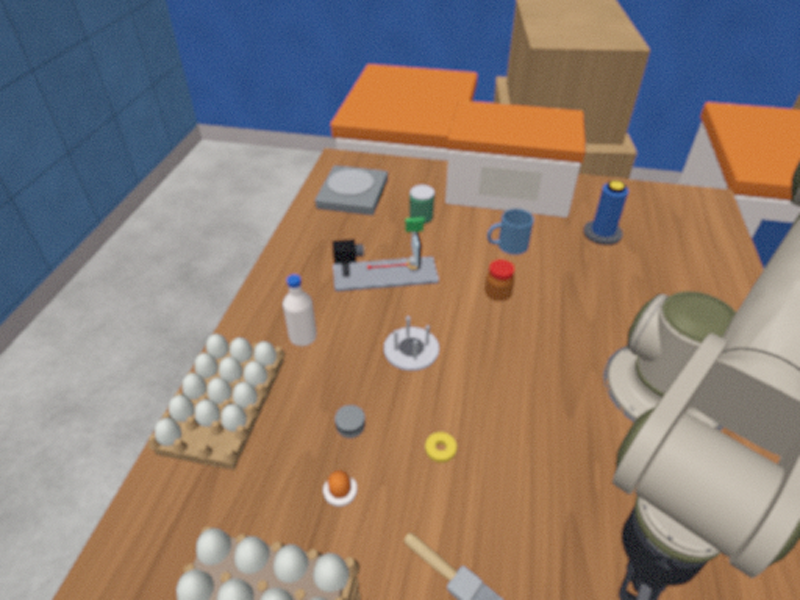

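The scene picture shows (800x600) the fixture at (390,313), block (459,271), spacer (403,246), egg (474,240), grip (344,351) and rig camera (424,384). In the side picture they are at (411,348), (350,420), (441,446), (340,487), (415,224) and (345,252).

```bash
cat > m.py <<'E'
from h import *
S=load('scene');D=load('side');WS=cloud(S);WD=cloud(D)
K=1.5625
pts=dict(fix=((390,313),(411,348)),block=((459,271),(350,420)),spacer=((403,246),(441,446)),egg=((474,240),(340,487)),grip=((344,351),(415,224)),cam=((424,384),(345,252)),spray=((487,335),(299,315)),jar=((277,335),(500,280)),mug=((210,388),(515,232)))
def tri(p,q):
    Ps=[];xs=[]
    for d,x in((S,p),(D,q)):
        R=cv2.Rodrigues(np.array(d['rvec'],float))[0]
        Ps.append(d['camera_matrix']@np.c_[R,np.array(d['tvec']).ravel()]);xs.append(np.array(x,float).reshape(2,1)/K)
    X=cv2.triangulatePoints(Ps[0],Ps[1],xs[0],xs[1]).ravel();return X[:3]/X[3]
for n,(p,q) in pts.items():
    print(n,'tri',tri(p,q).round(3),'s',WS[int(p[1]/K),int(p[0]/K)].round(3),'d',WD[int(q[1]/K),int(q[0]/K)].round(3))
# clusters above the table around each rough centre, top-level points
for n in('block','spacer','egg','fix','grip'):
    c=tri(*pts[n])
    for nm,W in(('s',WS),('d',WD)):
        r=.065 if n=='fix' else .045
        m=(np.hypot(W[...,0]-c[0],W[...,1]-c[1])<r)&(W[...,2]>.006)
        P=W[m]; h=np.percentile(P[:,2],[10,50,90,99]).round(4)
        lo,hi=P.min(0),P.max(0)
        print(n,nm,m.sum(),'z%',h,'x',lo[0].round(3),hi[0].round(3),'y',lo[1].round(3),hi[1].round(3),'med',np.median(P,0).round(4))
def crop(im,c,w,k): 
    x,y=int(c[0]/K),int(c[1]/K);return cv2.resize(im[y-w:y+w,x-w:x+w],(k,k),interpolation=cv2.INTER_CUBIC)
rows=[np.hstack([crop(d['img'],pts[n][i],28,200) for n in('block','spacer','egg','fix')]) for i,d in((0,S),(1,D))]
rows.append(np.hstack([crop(S['img'],(380,375),45,200),crop(D['img'],(385,250),45,200),crop(S['img'],pts['grip'][0],20,200),crop(D['img'],pts['grip'][1],20,200)]))
cv2.imwrite('pics/crops.png',np.vstack(rows)[:,:,::-1])
E
python3 m.py
```

```text
fix tri [0.523 0.004 0.004] s [ 0.541 -0.03   0.046] d [0.523 0.004 0.008]
block tri [0.602 0.215 0.016] s [0.606 0.203 0.029] d [0.597 0.221 0.03 ]
spacer tri [0.425 0.232 0.009] s [0.419 0.237 0.004] d [0.425 0.225 0.002]
egg tri [0.583 0.35  0.016] s [0.591 0.327 0.039] d [0.578 0.361 0.041]
grip tri [ 0.564 -0.245  0.146] s [ 0.568 -0.247  0.152] d [ 0.564 -0.241  0.151]
cam tri [ 0.719 -0.19   0.082] s [ 0.725 -0.203  0.105] d [ 0.715 -0.173  0.098]
spray tri [0.768 0.012 0.063] s [ 0.776 -0.015  0.096] d [0.752 0.039 0.096]
jar tri [ 0.354 -0.215  0.036] s [ 0.375 -0.234  0.069] d [ 0.354 -0.181  0.068]
mug tri [ 0.331 -0.404  0.04 ] s [ 0.364 -0.424  0.089] d [ 0.334 -0.364  0.072]
block s 157 z% [0.011  0.0288 0.0323 0.0349] x 0.578 0.633 y 0.186 0.242 med [0.606  0.2052 0.0288]
block d 314 z% [0.0153 0.0289 0.0313 0.0334] x 0.573 0.628 y 0.192 0.247 med [0.599  0.2252 0.0289]
spacer s 95 z% [0.0085 0.0125 0.0158 0.0189] x 0.402 0.456 y 0.199 0.257 med [0.4297 0.2268 0.0125]
spacer d 251 z% [0.0101 0.0133 0.0156 0.0172] x 0.398 0.453 y 0.205 0.262 med [0.4254 0.236  0.0133]
egg s 126 z% [0.0085 0.0279 0.046  0.0489] x 0.559 0.614 y 0.316 0.364 med [0.591  0.3347 0.0279]
egg d 341 z% [0.0086 0.0314 0.0474 0.0506] x 0.557 0.612 y 0.328 0.377 med [0.5793 0.3594 0.0314]
fix s 554 z% [0.0078 0.0106 0.0378 0.0654] x 0.47 0.584 y -0.056 0.06 med [ 0.5279 -0.0043  0.0106]
fix d 724 z% [0.0074 0.0098 0.0332 0.0653] x 0.467 0.58 y -0.051 0.065 med [0.5239 0.0125 0.0098]
grip s 690 z% [0.0102 0.0328 0.1531 0.1654] x 0.519 0.609 y -0.289 -0.201 med [ 0.5723 -0.2522  0.0328]
grip d 453 z% [0.0097 0.0313 0.154  0.1649] x 0.521 0.608 y -0.287 -0.2 med [ 0.5623 -0.2346  0.0313]
```

View pics/crops.png

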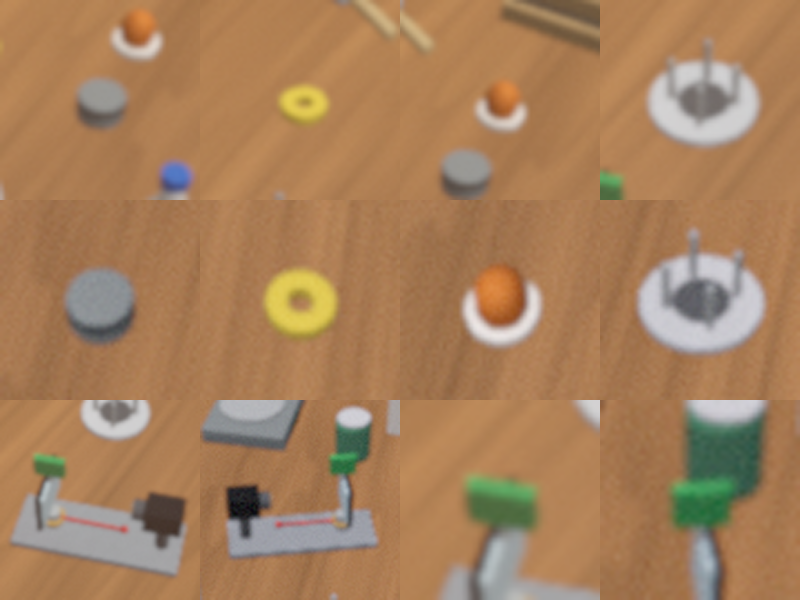

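The crops show the round parts all clear on the table, the four posts on the fixture, and the red pointer pointing at the camera. Next I need the post directions and the rig yaw.

```bash
python3 - <<'E'
from h import *
from scipy.cluster.hierarchy import fcluster,linkage
for n,c0 in(('scene',(.527,.002)),('side',(.5235,.007))):
    d=load(n);W=cloud(d);P=W.reshape(-1,3);C=d['img'].reshape(-1,3).astype(int)
    r=np.hypot(P[:,0]-c0[0],P[:,1]-c0[1])
    m=(r<.06)&(P[:,2]>.025)&(P[:,2]<.075);Q=P[m]
    l=fcluster(linkage(Q[:,:2],'single'),.012,'distance')
    for k in set(l):
        q=np.median(Q[l==k],0);print(n,(l==k).sum(),q.round(4),'ang',np.degrees(np.arctan2(q[1]-c0[1],q[0]-c0[0])).round(1),'r',np.hypot(*(q[:2]-c0)).round(3))
    dist=np.hypot(P[:,0]-.566,P[:,1]+.245)
    red=(C[:,0]>150)&(C[:,1]<90)&(C[:,2]<90)&(dist<.16)&(P[:,2]<.08)&(P[:,2]>.012)
    R=P[red];print('red',len(R),np.median(R,0).round(3));x=cv2.fitLine(R[:,:2].astype(np.float32),cv2.DIST_HUBER,0,.01,.01).ravel();print('line',x,np.degrees(np.arctan2(x[1],x[0])))
    g=(C[:,1]>C[:,0]+50)&(C[:,1]>C[:,2]+50)&(dist<.05)&(P[:,2]>.12)
    G=P[g];T=G[G[:,2]>.155];print('grip',len(G),G.min(0).round(3),G.max(0).round(3),'top',len(T),T.mean(0).round(4),cv2.minAreaRect((T[:,:2]*1000).astype(np.float32)))
    pl=(dist<.26)&(P[:,2]>.007)&(P[:,2]<.017)&(P[:,1]<-.08)&(C.max(1)-C.min(1)<45)
    print('plate',pl.sum(),cv2.minAreaRect((P[pl][:,:2]*1000).astype(np.float32)))
E
```

```text
scene 19 [0.5587 0.0143 0.042 ] ang 21.1 r 0.034
scene 17 [ 0.5389 -0.0312  0.0463] ang -70.3 r 0.035
scene 17 [0.5141 0.0329 0.0486] ang 112.7 r 0.033
scene 21 [ 0.4959 -0.0127  0.0493] ang -154.8 r 0.034
red 1 [ 0.669 -0.215  0.035]
line [ 0.632849    0.77427524  0.66881067 -0.21524619] 50.73937
grip 26 [ 0.551 -0.255  0.16 ] [ 0.584 -0.24   0.166] top 26 [ 0.5665 -0.2481  0.1632] ((567.4092407226562, -247.62908935546875), (34.8737907409668, 9.585078239440918), 13.404510498046875)
plate 1378 ((569.375, -287.98211669921875), (407.789306640625, 280.59326171875), 61.989952087402344)
side 29 [0.5099 0.0395 0.0461] ang 112.7 r 0.035
side 19 [0.5534 0.0226 0.0508] ang 27.6 r 0.034
side 20 [ 0.5366 -0.022   0.0486] ang -65.8 r 0.032
side 23 [ 0.492  -0.0056  0.0499] ang -158.3 r 0.034
red 0 [nan nan nan]
  return _methods._mean(a, axis=axis, dtype=dtype,
  ret = um.true_divide(
Traceback (most recent call last):
cv2.error: OpenCV(4.12.0) /io/opencv/modules/imgproc/src/linefit.cpp:50: error: (-215:Assertion failed) count > 0 in function 'fitLine2D_wods'
```

```bash
cat >> h.py <<'E'
def go(*t):
    o=env.observe();R=np.array(o['tool_rot']);print('t',round(o['time_s'],2),'pos',np.round(o['position'],4),'yyaw',np.degrees(np.arctan2(R[1,1],R[0,1])).round(2),'w',round(o['grip_width'],4))
    for p in t: print(' shift to',p,(R.T@(np.array(p)-o['position'])).round(4))
E
python3 -c "
from h import *
go((.603,.217,.2),(.586,.35,.2),(.427,.231,.2))"
```

```text
t 0.15 pos [0.1775 0.5203 0.1989] yyaw 71.16 w 0.0854
 shift to (0.603, 0.217, 0.2) [-0.5007 -0.1497 -0.0011]
 shift to (0.586, 0.35, 0.2) [-0.4416 -0.0293 -0.0012]
 shift to (0.427, 0.231, 0.2) [-0.3296 -0.1932 -0.001 ]
```

Request:
drive_tool(series=[[[-0.04,-0.012,0],3,0.085],[[-0.08,-0.024,0],3,0.085],[[-0.12,-0.036,0],3,0.085],[[-0.16,-0.048,0],3,0.085],[[-0.2,-0.06,0],3,0.085],[[-0.24,-0.072,0],3,0.085],[[-0.28,-0.084,0],3,0.085],[[-0.32,-0.096,0],3,0.085],[[-0.36,-0.108,0],3,0.085],[[-0.4,-0.12,0],3,0.085],[[-0.44,-0.132,0],3,0.085],[[-0.48,-0.144,0],3,0.085],[[-0.501,-0.15,0],3,0.085],[[-0.501,-0.15,0],3,0.085],[[-0.501,-0.15,0],3,0.085]])

```text
time_s: 1.65
position: [0.603, 0.2168, 0.1988]
tool_rot: [[-0.928, 0.372, -0.001], [0.372, 0.928, 0.0], [0.001, -0.0, -1.0]]
ft_force: [-0.5, 0.1, 0.3]
grip_width: 0.0851
gripper_force: 0.0
```

```bash
python3 - <<'E'
from h import *
go((.603,.217,.2))
d=grab('wrist');W=cloud(d);save(d,'w1.png')
o=env.observe();R=np.array(o['tool_rot']);p=np.array(o['position'])
m=(W[...,2]>.008)&(np.hypot(W[...,0]-.603,W[...,1]-.217)<.05)&(W[...,2]<.06)
P=W[m];T=P[P[:,2]>.022]
print(len(P),P.min(0),P.max(0),np.median(T[:,2]),cv2.minEnclosingCircle((T[:,:2]*1000).astype(np.float32)),np.nanmedian(W[W[...,2]<.008][:,2]))
E
```

```text
t 1.65 pos [0.603  0.2168 0.1988] yyaw 68.13 w 0.0851
 shift to (0.603, 0.217, 0.2) [ 0.0001  0.0002 -0.0012]
1499 [0.57033839 0.18900824 0.00855776] [0.62568448 0.24428382 0.0325625 ] 0.030066600396279015 ((597.8838500976562, 216.39723205566406), 28.032567977905273) 0.00011504671870943072
```

View pics/w1.png

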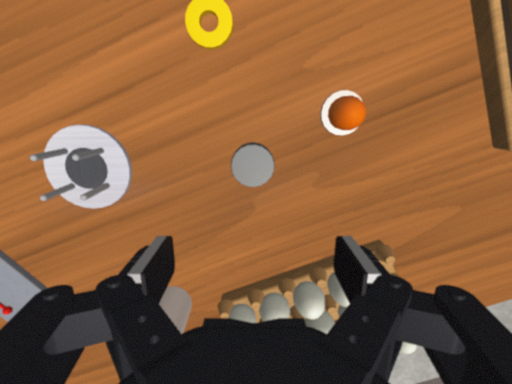

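The wrist view shows the block at (253,165), egg disc (344,112), spacer (209,22) and fixture (87,167), all clear of each other. I'll measure all of them from it.

```bash
cat >> h.py <<'E'
def meas(d,c,zlo,zhi,r=.05):
    W=cloud(d);m=(W[...,2]>zlo)&(W[...,2]<zhi)&(np.hypot(W[...,0]-c[0],W[...,1]-c[1])<r)
    T=W[m];(x,y),rr=cv2.minEnclosingCircle((T[:,:2]*1000).astype(np.float32))
    return dict(n=len(T),c=(round(x,1),round(y,1)),r=round(rr,1),z=np.median(T[:,2]).round(4),mid=((T[:,:2].min(0)+T[:,:2].max(0))*500).round(1))
def posts(d,c):
    from scipy.cluster.hierarchy import fcluster,linkage
    P=cloud(d).reshape(-1,3);r=np.hypot(P[:,0]-c[0],P[:,1]-c[1]);Q=P[(r<.06)&(P[:,2]>.03)&(P[:,2]<.075)]
    l=fcluster(linkage(Q[:,:2],'single'),.008,'distance');qs=[]
    for k in set(l):
        s=Q[l==k]
        if len(s)<8: continue
        x=cv2.minEnclosingCircle((s[:,:2]*1000).astype(np.float32));q=np.array(x[0])/1000;qs.append(q)
        print(' post',len(s),q.round(4),round(x[1],1),'top',s[:,2].max().round(4))
    c=np.mean(qs,0);a=[np.degrees(np.arctan2(*(q-c)[::-1]))%90 for q in qs];print(' post centre',c.round(4),'ang',np.round(a,1),np.mean(a).round(1))
E
python3 - <<'E'
from h import *
d=load('wrist')
print('block',meas(d,(.6,.217),.022,.04));print('spacer',meas(d,(.427,.231),.01,.022));print('disc',meas(d,(.585,.35),.006,.014),'egg',meas(d,(.585,.35),.02,.06))
print('plate',meas(d,(.523,.004),.006,.014,.07));posts(d,(.523,.004))
E
```

```text
block {'n': 1478, 'c': (597.9, 216.4), 'r': 28.0, 'z': np.float64(0.0301), 'mid': array([598. , 216.6])}
spacer {'n': 1609, 'c': (423.6, 231.9), 'r': 28.0, 'z': np.float64(0.014), 'mid': array([424.3, 231.7])}
disc {'n': 504, 'c': (581.2, 348.0), 'r': 27.9, 'z': np.float64(0.0101), 'mid': array([581.2, 347.7])} egg {'n': 1016, 'c': (581.0, 347.7), 'r': 20.7, 'z': np.float64(0.043), 'mid': array([580.9, 347.4])}
plate {'n': 4988, 'c': (521.0, 4.4), 'r': 58.3, 'z': np.float64(0.01), 'mid': array([521. ,   4.7])}
 post 166 [ 0.5344 -0.0255] 4.3 top 0.0685
 post 183 [ 0.4904 -0.0081] 4.2 top 0.0676
 post 156 [0.5073 0.0367] 4.0 top 0.0676
 post 147 [0.5519 0.0191] 4.1 top 0.0676
 post centre [0.521  0.0055] ang [23.2 24.  23.7 23.7] 23.7
```

Request:
drive_tool(series=[[[0.004,-0.002,0.04],-0.6,0.085],[[0.004,-0.002,0.08],-0.6,0.085],[[0.004,-0.002,0.12],-0.6,0.085],[[0.004,-0.002,0.15],-0.6,0.085],[[0.004,-0.002,0.175],-0.6,0.085],[[0.004,-0.002,0.192],-0.6,0.085],[[0.004,-0.002,0.192],-0.6,0.085],[[0.004,-0.002,0.192],-0.6,0.045],[[0.004,-0.002,0.192],-0.6,0.045],[[0.004,-0.002,0.192],-0.6,0.045],[[0.004,-0.002,0.192],-0.6,0.045],[[0.004,-0.002,0.192],-0.6,0.045]], newtons=35)

```text
time_s: 2.9
position: [0.599, 0.2164, 0.0078]
tool_rot: [[-0.932, 0.362, 0.001], [0.362, 0.932, 0.0], [-0.001, 0.0, -1.0]]
ft_force: [0.4, -0.9, 0.3]
grip_width: 0.045
gripper_force: 0.0
```

```bash
python3 - <<'E'
from h import *
go()
d=grab('wrist');save(d,'w2.png');print(meas(d,(.598,.2165),.022,.045))
E
```

```text
t 2.9 pos [0.599  0.2164 0.0078] yyaw 68.76 w 0.045
{'n': 6055, 'c': (598.0, 216.7), 'r': 28.2, 'z': np.float64(0.0299), 'mid': array([598.1, 217. ])}
```

View pics/w2.png

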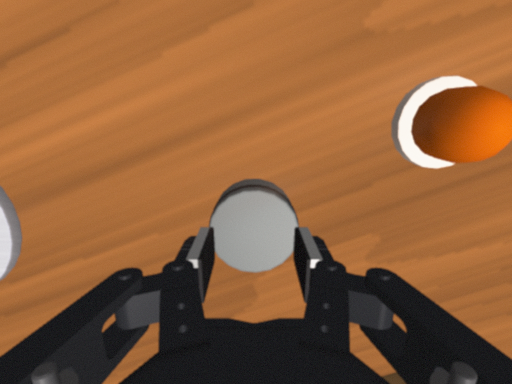

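The block is between the finger pads, which look to be at its sides, at (212,250) and (298,250). The grip reads 45 mm with no force. I'll check where the pads are from the depth.

```bash
python3 - <<'E'
from h import *
d=load('wrist');W=cloud(d);o=env.observe();R=np.array(o['tool_rot']);p=np.array(o['position'])
for uv in((206,235),(206,250),(206,270),(200,240),(190,260),(304,235),(304,250),(304,270),(315,260),(254,230),(254,265),(225,250),(180,320)):
    w=W[uv[1],uv[0]];print(uv,w.round(4),'tool',(R.T@(w-p)).round(4))
print(o['gripper_force'],o['grip_width'])
E
```

```text
(206, 235) [0.5792 0.1982 0.0557] tool [ 0.0118 -0.0241 -0.0481]
(206, 250) [0.5825 0.1986 0.0658] tool [ 0.0088 -0.0226 -0.0582]
(206, 270) [0.5911 0.1952 0.0684] tool [-0.0004 -0.0226 -0.0608]
(200, 240) [0.5781 0.1967 0.0622] tool [ 0.0123 -0.0259 -0.0546]
(190, 260) [0.5781 0.1958 0.0801] tool [ 0.012  -0.0268 -0.0725]
(304, 235) [0.5976 0.2446 0.0551] tool [ 0.0114  0.0258 -0.0475]
(304, 250) [0.5961 0.2421 0.0716] tool [ 0.0119  0.0229 -0.064 ]
(304, 270) [0.6029 0.239  0.0761] tool [ 0.0045  0.0225 -0.0684]
(315, 260) [0.5973 0.245  0.0801] tool [ 0.0119  0.026  -0.0725]
(254, 230) [0.5964 0.2178 0.0304] tool [ 0.0029  0.0003 -0.0228]
(254, 265) [0.6187 0.2091 0.0306] tool [-0.0211  0.0003 -0.023 ]
(225, 250) [0.6026 0.196  0.03  ] tool [-0.0108 -0.0177 -0.0224]
(180, 320) [0.5752 0.204  0.1207] tool [ 0.0176 -0.0201 -0.1131]
0.0 0.044812948414866965
```

```bash
python3 - <<'E'
from h import *
d=load('wrist');W=cloud(d);o=env.observe();R=np.array(o['tool_rot']);p=np.array(o['position'])
T=(W-p)@R
for c in(208,212,300,296):
    for r in range(222,262,5): print((c,r),T[r,c].round(3),end=' ')
    print()
Rc=cv2.Rodrigues(np.array(d['rvec'],float))[0]
for t in((.011,-.0225,0),(.011,-.0225,-.02),(.011,-.0225,-.04),(.011,-.0225,-.06),(0,-.0225,-.02)):
    w=p+R@np.array(t);x=d['camera_matrix']@(Rc@w+np.array(d['tvec']).ravel());print(t,(x[:2]/x[2]).round(0))
ims=[]
for n in('scene','side'):
    e=grab(n);Re=cv2.Rodrigues(np.array(e['rvec'],float))[0]
    x=e['camera_matrix']@(Re@np.array([.599,.216,.05])+np.array(e['tvec']).ravel());u,v=(x[:2]/x[2]).astype(int);print(n,u,v)
    ims.append(cv2.resize(e['img'][v-30:v+30,u-30:u+30],(400,400),interpolation=cv2.INTER_CUBIC))
cv2.imwrite('pics/c2.png',np.hstack(ims)[:,:,::-1])
E
```

```text
(208, 222) [-0.005 -0.033  0.007] (208, 227) [ 0.011 -0.025 -0.037] (208, 232) [ 0.012 -0.024 -0.045] (208, 237) [ 0.012 -0.023 -0.05 ] (208, 242) [ 0.01  -0.022 -0.053] (208, 247) [ 0.008 -0.022 -0.054] (208, 252) [ 0.005 -0.023 -0.054] (208, 257) [ 0.002 -0.023 -0.054] 
(212, 222) [ 0.008 -0.025 -0.022] (212, 227) [ 0.011 -0.023 -0.037] (212, 232) [ 0.01  -0.022 -0.04 ] (212, 237) [ 0.007 -0.023 -0.04 ] (212, 242) [ 0.004 -0.022 -0.041] (212, 247) [ 0.002 -0.022 -0.042] (212, 252) [-0.002 -0.023 -0.042] (212, 257) [-0.004 -0.023 -0.043] 
(300, 222) [-0.005  0.034  0.007] (300, 227) [ 0.011  0.025 -0.037] (300, 232) [ 0.012  0.024 -0.045] (300, 237) [ 0.012  0.023 -0.051] (300, 242) [ 0.012  0.022 -0.055] (300, 247) [ 0.009  0.023 -0.056] (300, 252) [ 0.007  0.022 -0.057] (300, 257) [ 0.005  0.022 -0.057] 
(296, 222) [ 0.007  0.026 -0.021] (296, 227) [ 0.011  0.023 -0.038] (296, 232) [ 0.011  0.023 -0.042] (296, 237) [ 0.008  0.023 -0.043] (296, 242) [ 0.006  0.022 -0.044] (296, 247) [ 0.004  0.022 -0.045] (296, 252) [ 0.     0.023 -0.045] (296, 257) [-0.002  0.023 -0.045] 
(0.011, -0.0225, 0) [220. 205.]
(0.011, -0.0225, -0.02) [216. 216.]
(0.011, -0.0225, -0.04) [212. 230.]
(0.011, -0.0225, -0.06) [205. 248.]
(0, -0.0225, -0.02) [217. 232.]
scene 293 166
side 223 262
```

View pics/c2.png

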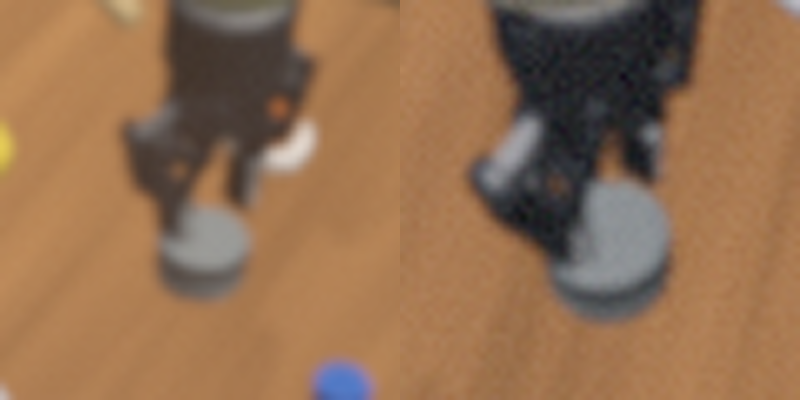

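The pads appear to end about 15 mm above the block, well behind the stated TCP. I'll lift and measure the fingertips in free air, both open and narrower.

Request:
drive_tool(series=[[[0,0,-0.03],0,0.045],[[0,0,-0.06],0,0.045],[[0,0,-0.06],0,0.045]])

```text
time_s: 3.35
position: [0.601, 0.2168, 0.0715]
tool_rot: [[-0.932, 0.362, 0.007], [0.362, 0.932, 0.001], [-0.007, 0.004, -1.0]]
ft_force: [0.8, 0.2, 0.5]
grip_width: 0.0447
gripper_force: 0.0
```

```bash
cat > tips.py <<'E'
from h import *
go()
d=grab('wrist');W=cloud(d);o=env.observe();R=np.array(o['tool_rot']);p=np.array(o['position']);T=(W-p)@R
h=o['grip_width']/2
print('block',meas(d,(.598,.2165),.022,.045))
for s in(-1,1):
    m=(abs(T[...,0])<.03)&(T[...,1]*s>h-.006)&(T[...,1]*s<h+.02)&(T[...,2]>-.07)&(T[...,2]<.03)&(W[...,2]>.045)
    P=T[m];print(s,len(P),'zmax',np.sort(P[:,2])[-15:].round(3)); i=np.argsort(P[:,2])[-15:];print(P[i].mean(0).round(4),P[:,0].min().round(3),P[:,0].max().round(3))
E
python3 tips.py
```

```text
t 3.35 pos [0.601  0.2168 0.0715] yyaw 68.77 w 0.0447
block {'n': 3405, 'c': (598.0, 216.6), 'r': 28.1, 'z': np.float64(0.03), 'mid': array([598. , 216.6])}
-1 1094 zmax [-0.038 -0.038 -0.038 -0.038 -0.038 -0.037 -0.037 -0.037 -0.037 -0.037
 -0.037 -0.037 -0.036 -0.036 -0.036]
[-0.001  -0.022  -0.0372] -0.012 0.012
1 1087 zmax [-0.038 -0.038 -0.038 -0.038 -0.038 -0.038 -0.038 -0.038 -0.037 -0.037
 -0.037 -0.037 -0.037 -0.037 -0.036]
[-0.0011  0.0231 -0.0376] -0.012 0.012
```

Request:
drive_tool(series=[[[0,0,0],0,0.085],[[0,0,0],0,0.085],[[0,0,0],0,0.085],[[0,0,0],0,0.085],[[0,0,0],0,0.085]])

```text
time_s: 3.9
position: [0.5988, 0.2164, 0.067]
tool_rot: [[-0.932, 0.362, -0.0], [0.362, 0.932, -0.0], [0.0, -0.0, -1.0]]
ft_force: [0.9, 0.2, -0.3]
grip_width: 0.085
gripper_force: 0.0
```

```bash
python3 tips.py
```

```text
t 3.9 pos [0.5988 0.2164 0.067 ] yyaw 68.76 w 0.085
block {'n': 3495, 'c': (598.0, 216.7), 'r': 28.3, 'z': np.float64(0.03), 'mid': array([598.2, 216.7])}
-1 1205 zmax [-0.046 -0.046 -0.046 -0.045 -0.045 -0.045 -0.045 -0.045 -0.045 -0.045
 -0.045 -0.045 -0.045 -0.045 -0.044]
[ 0.0001 -0.0426 -0.0451] -0.011 0.013
1 1201 zmax [-0.045 -0.045 -0.045 -0.045 -0.045 -0.045 -0.045 -0.045 -0.045 -0.045
 -0.045 -0.045 -0.045 -0.045 -0.044]
[ 0.0005  0.0426 -0.0451] -0.01 0.013
```

Request:
drive_tool(series=[[[0.0005,0,0.03],0,0.085],[[0.0005,0,0.055],0,0.085],[[0.0005,0,0.075],0,0.085],[[0.0005,0,0.088],0,0.085],[[0.0005,0,0.094],0,0.085],[[0.0005,0,0.094],0,0.085],[[0.0005,0,0.094],0,0.04],[[0.0005,0,0.094],0,0.04],[[0.0005,0,0.094],0,0.04],[[0.0005,0,0.094],0,0.04],[[0.0005,0,0.094],0,0.04]], newtons=35)

```text
time_s: 5.05
position: [0.599, 0.2167, -0.0253]
tool_rot: [[-0.932, 0.362, 0.002], [0.362, 0.932, 0.0], [-0.002, 0.001, -1.0]]
ft_force: [-2.2, -0.5, 6.2]
grip_width: 0.0549
gripper_force: 37.3
```

Request:
drive_tool(series=[[[0,0,-0.02],0,0.04],[[0,0,-0.06],0,0.04],[[0,0,-0.1],0,0.04],[[0,-0.03,-0.14],0,0.04],[[0,-0.06,-0.15],0,0.04],[[0,-0.09,-0.15],0,0.04],[[0,-0.1,-0.15],0,0.04],[[0,-0.1,-0.15],0,0.04],[[0,-0.1,-0.15],0,0.04]])

```text
time_s: 5.95
position: [0.5624, 0.124, 0.1232]
tool_rot: [[-0.932, 0.362, 0.0], [0.362, 0.932, 0.0], [0.0, 0.0, -1.0]]
ft_force: [0.5, 0.1, -1.1]
grip_width: 0.0546
gripper_force: 37.6
```

```bash
cat > held.py <<'E'
from h import *
import sys
go()
d=grab('wrist');W=cloud(d);o=env.observe();R=np.array(o['tool_rot']);p=np.array(o['position']);T=(W-p)@R
zc=float(sys.argv[1]); t=float(sys.argv[2])  # tool z band of the held part's top
m=(abs(T[...,0])<.035)&(abs(T[...,1])<.035)&(abs(T[...,2]-zc)<t)
P=T[m]; print('held',len(P),'z med',np.median(P[:,2]).round(4),'x',P[:,0].min().round(4),P[:,0].max().round(4),'y',P[:,1].min().round(4),P[:,1].max().round(4),'circ',cv2.minEnclosingCircle((P[:,:2]*1000).astype(np.float32)))
A=np.c_[P[:,:2],np.ones(len(P))];print('tilt',np.linalg.lstsq(A,P[:,2],rcond=None)[0][:2].round(3))
c=(.521,.005);print('plate',meas(d,c,.006,.014,.07));posts(d,c)
E
python3 held.py -.024 .006
```

```text
t 5.95 pos [0.5624 0.124  0.1232] yyaw 68.77 w 0.0546
held 103 z med -0.0289 x 0.0128 0.028 y -0.0248 0.0237 circ ((13.433252334594727, -0.5721797943115234), 24.251750946044922)
tilt [-0.023  0.008]
plate {'n': 7594, 'c': (521.0, 4.5), 'r': 58.1, 'z': np.float64(0.0101), 'mid': array([520.8,   4.5])}
 post 190 [0.5072 0.0363] 3.9 top 0.0679
 post 195 [0.5516 0.0188] 4.1 top 0.0677
 post 236 [ 0.5348 -0.0258] 4.4 top 0.0675
 post 248 [ 0.49   -0.0085] 4.0 top 0.0673
 post centre [0.5209 0.0052] ang [23.8 23.9 24.2 23.9] 23.9
```

```bash
sed -i "s/^d=grab/d=load if 0 else grab/; s/d=load if 0 else grab/d=grab/" held.py; python3 held.py -.056 .005|head -4
```

```text
t 6.0 pos [0.5624 0.1243 0.1231] yyaw 68.8 w 0.0547
held 9376 z med -0.0553 x -0.0274 0.0281 y -0.0341 0.034 circ ((6.827472686767578, -0.04729151725769043), 34.362483978271484)
tilt [0.006 0.001]
plate {'n': 7586, 'c': (520.7, 4.4), 'r': 58.2, 'z': np.float64(0.0101), 'mid': array([520.9,   4.8])}
```

Request:
drive_tool(series=[[[-0.002,-0.04,0],0,0.04],[[-0.004,-0.08,0.01],0,0.04],[[-0.005,-0.11,0.03],0,0.04],[[-0.005,-0.126,0.05],0,0.04],[[-0.005,-0.126,0.065],0,0.04],[[-0.005,-0.126,0.072],0,0.04],[[-0.005,-0.126,0.072],0,0.04],[[-0.005,-0.126,0.072],0,0.04]])

```text
time_s: 6.85
position: [0.5218, 0.0047, 0.0518]
tool_rot: [[-0.932, 0.361, 0.001], [0.361, 0.932, -0.0], [-0.001, 0.0, -1.0]]
ft_force: [0.6, 0.4, -1.0]
grip_width: 0.055
gripper_force: 37.7
```

```bash
cat >> held.py <<'E'
k=(P[:,2]>-1);print('PC in tool:',)
print('TCP-centre offset in tool', (R.T@(np.array([.521,.005,0])-p)).round(4))
E
python3 held.py -.056 .005
```

```text
t 6.85 pos [0.5218 0.0047 0.0518] yyaw 68.82 w 0.055
held 9368 z med -0.0551 x -0.0278 0.0283 y -0.0339 0.0341 circ ((6.560055732727051, 0.04991421476006508), 34.37550735473633)
tilt [0.005 0.   ]
plate {'n': 8331, 'c': (520.5, 4.3), 'r': 57.8, 'z': np.float64(0.0101), 'mid': array([513.5,   4.4])}
 post 279 [ 0.4897 -0.0093] 4.1 top 0.0681
 post 275 [0.5069 0.0353] 4.0 top 0.0679
 post centre [0.4983 0.013 ] ang [68.9 68.9] 68.9
PC in tool:
TCP-centre offset in tool [0.001 0.    0.052]
```

Request:
drive_tool(series=[[[0.0006,-0.0006,0.004],0,0.04],[[0.0006,-0.0006,0.015],0,0.04],[[0.0006,-0.0006,0.03],0,0.04],[[0.0006,-0.0006,0.045],0,0.04],[[0.0006,-0.0006,0.056],0,0.04],[[0.0006,-0.0006,0.062],0,0.04],[[0.0006,-0.0006,0.065],0,0.04],[[0.0006,-0.0006,0.066],0,0.04],[[0.0006,-0.0006,0.066],0,0.04],[[0.0006,-0.0006,0.066],0,0.04]])

```text
time_s: 7.9
position: [0.5207, 0.0037, -0.0143]
tool_rot: [[-0.932, 0.362, 0.001], [0.362, 0.932, -0.0], [-0.001, 0.0, -1.0]]
ft_force: [-0.4, -0.9, -1.2]
grip_width: 0.0548
gripper_force: 37.7
```

Request:
drive_tool(series=[[[0,0.0004,0.001],0,0.04],[[0,0.0004,0.0015],0,0.04],[[0,0.0004,0.0015],0,0.062],[[0,0.0004,0.0015],0,0.07],[[0,0.0004,0.0015],0,0.085],[[0,0.0004,0.0015],0,0.085],[[0,0.0004,0],0,0.085],[[0,0.0004,-0.03],0,0.085],[[0,0.0004,-0.07],0,0.085],[[0,0.0004,-0.11],0,0.085],[[0,0.0004,-0.15],0,0.085],[[0,0.0004,-0.19],0,0.085],[[0,0.0004,-0.19],0,0.085],[[0,0.0004,-0.19],0,0.085]])

```text
time_s: 9.3
position: [0.5205, 0.0042, 0.1756]
tool_rot: [[-0.932, 0.362, 0.001], [0.362, 0.932, -0.0], [-0.001, 0.0, -1.0]]
ft_force: [-0.3, 0.2, -0.3]
grip_width: 0.0846
gripper_force: 0.0
```

```bash
python3 - <<'E'
from h import *
d=grab('wrist');c=(.521,.005)
print('block',meas(d,c,.032,.044,.0295));print('plate',meas(d,c,.006,.014,.07));posts(d,c)
print('spacer',meas(d,(.424,.232),.008,.022,.04))
go((.424,.2316,.10))
E
```

```text
block {'n': 1775, 'c': (520.5, 4.1), 'r': 28.2, 'z': np.float64(0.04), 'mid': array([520.2,   4.4])}
plate {'n': 4073, 'c': (520.9, 4.4), 'r': 57.9, 'z': np.float64(0.0101), 'mid': array([521. ,   4.3])}
 post 2126 [0.5202 0.0041] 37.7 top 0.0682
 post centre [0.5202 0.0041] ang [0.] 0.0
spacer {'n': 1631, 'c': (423.8, 231.3), 'r': 28.2, 'z': np.float64(0.0141), 'mid': array([426.6, 231.2])}
t 9.35 pos [0.52   0.0043 0.1745] yyaw 68.76 w 0.0855
 shift to (0.424, 0.2316, 0.1) [0.1718 0.1771 0.0747]
```

Request:
drive_tool(series=[[[0.03,0.031,0],0,0.085],[[0.06,0.062,0],0,0.085],[[0.09,0.093,0],0,0.085],[[0.12,0.124,0],0,0.085],[[0.15,0.155,0],0,0.085],[[0.172,0.177,0.01],0,0.085],[[0.172,0.177,0.04],0,0.085],[[0.172,0.177,0.08],0,0.085],[[0.172,0.177,0.11],0,0.085],[[0.172,0.177,0.12],0,0.085],[[0.172,0.177,0.12],0,0.085]])

```text
time_s: 10.45
position: [0.4234, 0.2311, 0.0539]
tool_rot: [[-0.932, 0.362, -0.004], [0.362, 0.932, -0.001], [0.003, -0.002, -1.0]]
ft_force: [-0.3, -0.1, 0.8]
grip_width: 0.0851
gripper_force: 0.0
```

```bash
python3 - <<'E'
from h import *
d=grab('wrist');s=meas(d,(.424,.2315),.008,.022,.04);print(s)
go((*np.array(s['c'])/1000,-.034))
E
```

```text
{'n': 2886, 'c': (422.9, 231.8), 'r': 27.9, 'z': np.float64(0.0139), 'mid': array([422.7, 231.7])}
t 10.5 pos [0.4243 0.2314 0.0552] yyaw 68.75 w 0.0848
 shift to (np.float64(0.4229), np.float64(0.2318), -0.034) [ 0.0014 -0.0001  0.0892]
```

Request:
drive_tool(series=[[[0.001,0,0.03],0,0.085],[[0.001,0,0.055],0,0.085],[[0.001,0,0.075],0,0.085],[[0.001,0,0.085],0,0.085],[[0.001,0,0.089],0,0.085],[[0.001,0,0.089],0,0.085],[[0.001,0,0.089],0,0.04],[[0.001,0,0.089],0,0.04],[[0.001,0,0.089],0,0.04],[[0.001,0,0.089],0,0.04],[[0.001,0,0.089],0,0.04]], newtons=25)

```text
time_s: 11.6
position: [0.4239, 0.232, -0.0326]
tool_rot: [[-0.932, 0.362, 0.002], [0.362, 0.932, 0.0], [-0.002, 0.001, -1.0]]
ft_force: [-1.7, -0.1, 8.4]
grip_width: 0.0556
gripper_force: 24.8
```

Request:
drive_tool(series=[[[0,0,-0.02],0,0.04],[[0,0,-0.06],0,0.04],[[0,0,-0.1],0,0.04],[[-0.025,-0.026,-0.11],0,0.04],[[-0.055,-0.057,-0.11],0,0.04],[[-0.085,-0.088,-0.11],0,0.04],[[-0.115,-0.119,-0.11],0,0.04],[[-0.145,-0.15,-0.11],0,0.04],[[-0.165,-0.17,-0.11],0,0.04],[[-0.172,-0.177,-0.11],0,0.04],[[-0.172,-0.177,-0.11],0,0.04],[[-0.172,-0.177,-0.11],0,0.04]])

```text
time_s: 12.8
position: [0.519, 0.0056, 0.0764]
tool_rot: [[-0.932, 0.362, -0.001], [0.362, 0.932, 0.0], [0.001, 0.0, -1.0]]
ft_force: [-1.2, 0.7, 0.6]
grip_width: 0.0552
gripper_force: 26.8
```

```bash
python3 held.py -.046 .0035
```

```text
t 12.8 pos [0.519  0.0056 0.0764] yyaw 68.8 w 0.0552
held 7095 z med -0.0463 x -0.0269 0.0287 y -0.0343 0.0339 circ ((7.224172592163086, -0.24081945419311523), 34.37724304199219)
tilt [ 0.003 -0.001]
plate {'n': 6172, 'c': (520.8, 4.2), 'r': 57.9, 'z': np.float64(0.01), 'mid': array([520.6,   4.6])}
 post 22 [ 0.545  -0.0046] 5.5 top 0.0415
 post 1995 [0.5102 0.0088] 31.2 top 0.0684
 post centre [0.5276 0.0021] ang [68.9 68.9] 68.9
PC in tool:
TCP-centre offset in tool [-0.0022 -0.      0.0764]
```

Request:
drive_tool(series=[[[-0.003,-0.0004,0.005],0,0.04],[[-0.003,-0.0004,0.015],0,0.04],[[-0.003,-0.0004,0.03],0,0.04],[[-0.003,-0.0004,0.045],0,0.04],[[-0.003,-0.0004,0.056],0,0.04],[[-0.003,-0.0004,0.063],0,0.04],[[-0.003,-0.0004,0.067],0,0.04],[[-0.003,-0.0004,0.068],0,0.04],[[-0.003,-0.0004,0.068],0,0.04],[[-0.003,-0.0004,0.068],0,0.04]])

```text
time_s: 13.85
position: [0.5225, 0.003, 0.0087]
tool_rot: [[-0.932, 0.362, 0.001], [0.362, 0.932, -0.0], [-0.001, 0.0, -1.0]]
ft_force: [0.4, 0.3, 0.1]
grip_width: 0.0552
gripper_force: 26.8
```

Request:
drive_tool(series=[[[0.001,0.0006,0.0005],0,0.04],[[0.001,0.0006,0.001],0,0.04],[[0.001,0.0006,0.001],0,0.062],[[0.001,0.0006,0.001],0,0.07],[[0.001,0.0006,0.001],0,0.085],[[0.001,0.0006,0.001],0,0.085],[[0.001,0.0006,0],0,0.085],[[0.001,0.0006,-0.03],0,0.085],[[0.001,0.0006,-0.07],0,0.085],[[0.001,0.0006,-0.11],0,0.085],[[0.001,0.0006,-0.15],0,0.085],[[0.001,0.0006,-0.17],0,0.085],[[0.001,0.0006,-0.17],0,0.085],[[0.001,0.0006,-0.17],0,0.085]])

```text
time_s: 15.25
position: [0.5212, 0.0041, 0.1779]
tool_rot: [[-0.932, 0.362, -0.0], [0.362, 0.932, 0.0], [0.0, -0.0, -1.0]]
ft_force: [-0.1, 0.8, -0.2]
grip_width: 0.0849
gripper_force: 0.0
```

```bash
python3 - <<'E'
from h import *
d=grab('wrist');c=(.521,.0045)
print('spacer',meas(d,c,.048,.060,.0295));print('plate',meas(d,c,.006,.014,.07))
go((.5812,.3478,.16))
E
```

```text
spacer {'n': 1592, 'c': (520.9, 4.2), 'r': 28.0, 'z': np.float64(0.054), 'mid': array([520.8,   4.3])}
plate {'n': 3855, 'c': (521.1, 4.2), 'r': 58.0, 'z': np.float64(0.0101), 'mid': array([520.8,   4.2])}
t 15.3 pos [0.521  0.0041 0.1772] yyaw 68.76 w 0.0852
 shift to (0.5812, 0.3478, 0.16) [0.0683 0.3422 0.0172]
```

```bash
python3 - <<'E'
from h import *
d=load('wrist');W=cloud(d);o=env.observe();R=np.array(o['tool_rot']);p=np.array(o['position']);T=(W-p)@R
for c in(225,254,285):
    for r in(318,324,330,345,370): print((c,r),T[r,c].round(3),end=' ')
    print()
m=(abs(T[...,0])<.02)&(abs(T[...,1])<.025)&(W[...,2]>.09);print(m.sum(),T[m][:,2].max() if m.any() else None)
E
```

```text
(225, 318) [ 0.011 -0.009 -0.106] (225, 324) [ 0.011 -0.009 -0.108] (225, 330) [ 0.012 -0.008 -0.112] (225, 345) [ 0.012 -0.008 -0.117] (225, 370) [ 0.011 -0.007 -0.123] 
(254, 318) [-0.239  0.001  0.176] (254, 324) [ 0.011  0.    -0.108] (254, 330) [ 0.012  0.    -0.111] (254, 345) [ 0.012  0.    -0.116] (254, 370) [ 0.011  0.    -0.123] 
(285, 318) [ 0.01   0.01  -0.105] (285, 324) [ 0.011  0.009 -0.108] (285, 330) [ 0.012  0.009 -0.111] (285, 345) [ 0.012  0.009 -0.116] (285, 370) [ 0.012  0.008 -0.124] 
10123 -0.10406960627500243
```

Request:
drive_tool(series=[[[0.009,0.045,0],0,0.085],[[0.017,0.085,0],0,0.085],[[0.025,0.125,0],0,0.085],[[0.033,0.165,0],0,0.085],[[0.041,0.205,0],0,0.085],[[0.049,0.245,0],0,0.085],[[0.057,0.285,0.0],0,0.085],[[0.065,0.325,0.03],0,0.085],[[0.068,0.342,0.06],0,0.085],[[0.068,0.342,0.08],0,0.085],[[0.068,0.342,0.08],0,0.085],[[0.068,0.342,0.08],0,0.085]])

```text
time_s: 16.5
position: [0.582, 0.3471, 0.0978]
tool_rot: [[-0.932, 0.363, -0.001], [0.363, 0.932, -0.001], [0.001, -0.001, -1.0]]
ft_force: [1.5, -0.1, 0.5]
grip_width: 0.0849
gripper_force: 0.0
```

```bash
python3 - <<'E'
from h import *
d=grab('wrist');c=(.581,.348)
print('disc',meas(d,c,.006,.014,.04));e=meas(d,c,.018,.032,.04);print('egg',e,meas(d,c,.018,.06,.04))
go((.581,.3477,-.023))
E
```

```text
disc {'n': 744, 'c': (580.9, 348.3), 'r': 27.9, 'z': np.float64(0.0099), 'mid': array([580.2, 348.3])}
egg {'n': 184, 'c': (580.7, 348.6), 'r': 20.8, 'z': np.float64(0.0292), 'mid': array([580. , 348.6])} {'n': 1586, 'c': (580.7, 348.6), 'r': 20.8, 'z': np.float64(0.043), 'mid': array([580.2, 348.6])}
t 16.55 pos [0.5825 0.3471 0.099 ] yyaw 68.73 w 0.085
 shift to (0.581, 0.3477, -0.023) [ 0.0017 -0.      0.122 ]
```

Request:
drive_tool(series=[[[0.002,0.0005,0.03],0,0.085],[[0.002,0.0005,0.065],0,0.085],[[0.002,0.0005,0.095],0,0.085],[[0.002,0.0005,0.113],0,0.085],[[0.002,0.0005,0.121],0,0.085],[[0.002,0.0005,0.121],0,0.085],[[0.002,0.0005,0.121],0,0.03],[[0.002,0.0005,0.121],0,0.03],[[0.002,0.0005,0.121],0,0.03],[[0.002,0.0005,0.121],0,0.03],[[0.002,0.0005,0.121],0,0.03],[[0.002,0.0005,0.121],0,0.03]], newtons=25)

```text
time_s: 17.75
position: [0.5809, 0.3487, -0.0214]
tool_rot: [[-0.932, 0.362, 0.002], [0.362, 0.932, 0.001], [-0.001, 0.001, -1.0]]
ft_force: [-1.1, -0.4, 5.8]
grip_width: 0.0407
gripper_force: 25.4
```

Request:
drive_tool(series=[[[0,0,-0.02],0,0.03],[[0,0,-0.06],0,0.03],[[0,0,-0.1],0,0.03],[[-0.004,-0.02,-0.125],0,0.03],[[-0.01,-0.05,-0.125],0,0.03],[[-0.018,-0.09,-0.125],0,0.03],[[-0.026,-0.13,-0.125],0,0.03],[[-0.034,-0.17,-0.125],0,0.03],[[-0.042,-0.21,-0.125],0,0.03],[[-0.05,-0.25,-0.125],0,0.03],[[-0.058,-0.29,-0.125],0,0.03],[[-0.064,-0.32,-0.125],0,0.03],[[-0.068,-0.338,-0.125],0,0.03],[[-0.069,-0.343,-0.125],0,0.03],[[-0.069,-0.343,-0.125],0,0.03],[[-0.069,-0.343,-0.125],0,0.03]])

```text
time_s: 19.35
position: [0.5205, 0.0047, 0.1024]
tool_rot: [[-0.932, 0.362, 0.0], [0.362, 0.932, 0.0], [0.0, 0.0, -1.0]]
ft_force: [0.4, 0.2, -0.7]
grip_width: 0.0407
gripper_force: 25.9
```

```bash
python3 held.py -.032 .0035; python3 - <<'E'
from h import *
d=load('wrist');W=cloud(d);o=env.observe();R=np.array(o['tool_rot']);p=np.array(o['position']);T=(W-p)@R
P=T[(abs(T[...,0])<.035)&(abs(T[...,1])<.035)&(abs(T[...,2]+.0314)<.004)]
w=P[abs(P[:,1])<.004];print(w[:,0].min(),w[:,0].max())
im=cv2.resize(d['img'],(640,480));cv2.imwrite('pics/w3.png',im[:,:,::-1])
E
```

```text
t 19.35 pos [0.5205 0.0047 0.1024] yyaw 68.8 w 0.0407
held 1527 z med -0.0314 x 0.0033 0.0275 y -0.0262 0.0255 circ ((9.653244972229004, -0.3800172805786133), 25.830604553222656)
tilt [ 0.034 -0.   ]
plate {'n': 4867, 'c': (520.9, 4.3), 'r': 57.8, 'z': np.float64(0.01), 'mid': array([516.2,   4.3])}
 post 1999 [0.5105 0.0084] 31.1 top 0.068
 post centre [0.5105 0.0084] ang [0.] 0.0
PC in tool:
TCP-centre offset in tool [-0.0004  0.0003  0.1023]
0.018645469011251727 0.02752490001759644
```

View pics/w3.png

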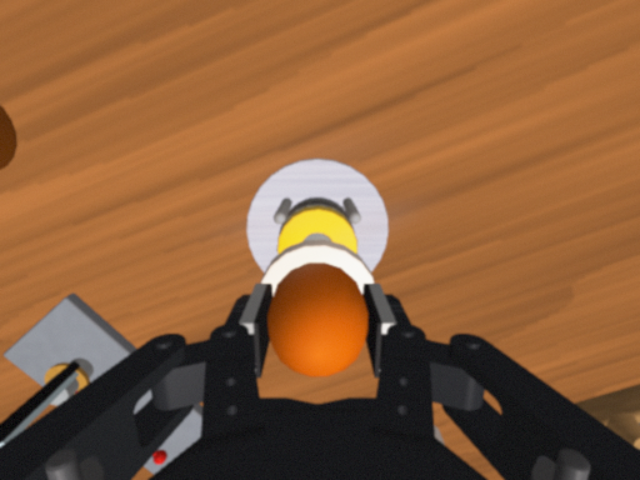

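The disc is held level by the egg at (318,320), directly behind the spacer at (318,232) in this view, so it is lined up. I'll lower it.

Request:
drive_tool(series=[[[0,0,0.02],0,0.03],[[0,0,0.035],0,0.03],[[0,0,0.048],0,0.03],[[0,0,0.058],0,0.03],[[0,0,0.064],0,0.03],[[0,0,0.068],0,0.03],[[0,0,0.069],0,0.03],[[0,0,0.069],0,0.03],[[0,0,0.069],0,0.03]])

```text
time_s: 20.3
position: [0.5207, 0.0038, 0.0337]
tool_rot: [[-0.932, 0.362, 0.001], [0.362, 0.932, -0.0], [-0.001, 0.0, -1.0]]
ft_force: [-0.1, 0.6, -0.3]
grip_width: 0.0407
gripper_force: 25.9
```

Request:
drive_tool(series=[[[0,0.0004,0.0006],0,0.03],[[0,0.0004,0.0012],0,0.03],[[0,0.0004,0.0012],0,0.045],[[0,0.0004,0.0012],0,0.055],[[0,0.0004,0.0012],0,0.085],[[0,0.0004,0.0012],0,0.085],[[0,0.0004,0],0,0.085],[[0,0.0004,-0.03],0,0.085],[[0,0.0004,-0.07],0,0.085],[[0,0.0004,-0.11],0,0.085],[[0,0.0004,-0.15],0,0.085],[[0,0.0004,-0.19],0,0.085],[[0,0.0004,-0.19],0,0.085],[[0,0.0004,-0.19],0,0.085]])

```text
time_s: 21.7
position: [0.5206, 0.0042, 0.2237]
tool_rot: [[-0.932, 0.362, 0.001], [0.362, 0.932, -0.0], [-0.001, 0.0, -1.0]]
ft_force: [-0.5, -0.5, 0.4]
grip_width: 0.085
gripper_force: 0.0
```

```bash
python3 - <<'E'
from h import *
d=grab('wrist');c=(.521,.0043)
print('disc',meas(d,c,.060,.067,.0295));print('egg',meas(d,c,.075,.12,.03));print('plate',meas(d,c,.006,.014,.07))
W=cloud(d);P=W.reshape(-1,3);C=d['img'].reshape(-1,3).astype(int)
g=(C[:,1]>C[:,0]+40)&(C[:,1]>C[:,2]+40)&(P[:,2]>.12)&(P[:,1]<-.15)
print('grip',g.sum(),P[g].min(0) if g.any() else '',P[g].max(0) if g.any() else '')
red=(C[:,0]>120)&(C[:,1]<70)&(C[:,2]<70)&(P[:,1]<-.1)&(P[:,2]>.015)&(P[:,2]<.05)
print('red',red.sum(),np.median(P[red],0))
go((.566,-.246,.2))
cv2.imwrite('pics/w4.png',d['img'][:,:,::-1])
E
```

```text
disc {'n': 515, 'c': (521.1, 3.8), 'r': 27.9, 'z': np.float64(0.0639), 'mid': array([521. ,   4.1])}
egg {'n': 962, 'c': (521.2, 4.1), 'r': 20.9, 'z': np.float64(0.0971), 'mid': array([520.9,   4.4])}
plate {'n': 3044, 'c': (521.2, 4.1), 'r': 57.9, 'z': np.float64(0.0101), 'mid': array([521.,   4.])}
grip 34 [ 0.54099257 -0.2455214   0.13253381] [ 0.54766729 -0.24132261  0.14689894]
red 55 [ 0.58311804 -0.20490722  0.03360695]
t 21.75 pos [0.5202 0.0043 0.2226] yyaw 68.76 w 0.0849
 shift to (0.566, -0.246, 0.2) [-0.1334 -0.2167  0.0225]
```

All three parts are home: disc top at 64 mm, centred within 1 mm. Now to view the mirror rig.

Request:
drive_tool(series=[[[-0.015,-0.038,-0.02],0,0.085],[[-0.03,-0.076,-0.04],0,0.085],[[-0.045,-0.116,-0.05],0,0.085],[[-0.045,-0.116,-0.05],0,0.085],[[-0.045,-0.116,-0.05],0,0.085]])

```text
time_s: 22.25
position: [0.5201, -0.1206, 0.2718]
tool_rot: [[-0.931, 0.364, -0.003], [0.364, 0.931, 0.002], [0.003, 0.0, -1.0]]
ft_force: [0.2, 0.0, -0.3]
grip_width: 0.0849
gripper_force: 0.0
```

```bash
cat > rigm.py <<'E'
from h import *
go()
d=grab('wrist');W=cloud(d);P=W.reshape(-1,3);C=d['img'].reshape(-1,3).astype(int)
g=(C[:,1]>C[:,0]+40)&(C[:,1]>C[:,2]+20)&(P[:,2]>.125)&(np.hypot(P[:,0]-.566,P[:,1]+.246)<.06)
T=P[g&(P[:,2]>.159)];print('grip',g.sum(),P[g].min(0).round(4),P[g].max(0).round(4),len(T),cv2.minAreaRect((T[:,:2]*1000).astype(np.float32)),T[:,2].mean())
red=(C[:,0]>110)&(C[:,1]<80)&(C[:,2]<80)&(np.hypot(P[:,0]-.566,P[:,1]+.246)<.14)&(P[:,2]>.015)&(P[:,2]<.05)
Q=P[red]
if len(Q)>5: x=cv2.fitLine(Q[:,:2].astype(np.float32),cv2.DIST_HUBER,0,.01,.01).ravel();print('red',len(Q),Q.min(0).round(3),Q.max(0).round(3),'ang',np.degrees(np.arctan2(x[1],x[0])),x[2:])
pl=(P[:,2]>.008)&(P[:,2]<.016)&(np.hypot(P[:,0]-.63,P[:,1]+.22)<.16)&(np.hypot(P[:,0]-.521,P[:,1]-.004)>.063)
print('plate',pl.sum(),cv2.minAreaRect((P[pl][:,:2]*1000).astype(np.float32)))
E
python3 rigm.py; python3 -c "
from h import *
save(load('wrist'),'w5.png')"
```

```text
t 22.25 pos [ 0.5201 -0.1206  0.2718] yyaw 68.66 w 0.0849
grip 425 [ 0.5405 -0.2457  0.1316] [ 0.5828 -0.2307  0.1652] 121 ((572.9312133789062, -238.197998046875), (19.840810775756836, 10.398975372314453), 17.0709285736084) 0.16324158494080573
red 109 [ 0.58  -0.237  0.029] [ 0.667 -0.203  0.037] ang 18.997456 [ 0.6319153  -0.21848848]
plate 5469 ((628.7408447265625, -220.6765594482422), (249.0343017578125, 90.23563385009766), 18.485740661621094)
```

View pics/w5.png

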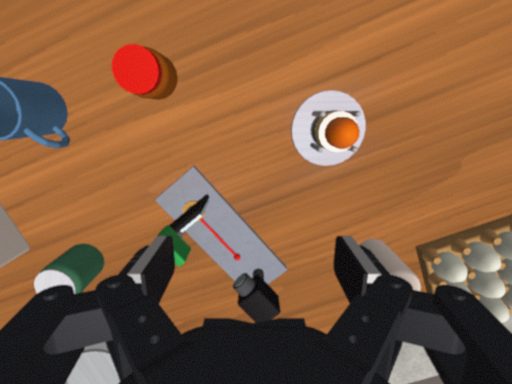

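The wrist view shows the stack in the fixture (333,130), the rig plate, the red pointer from (200,217) to (237,257) and the grip (177,246). The axis works out at about (0.5623, -0.2426), rig yaw 18.6°, so the mirror must turn about 40.4°. I'll use the half-turned grasp, because the last joint has room there.

Request:
drive_tool(series=[[[-0.02,-0.024,0],8,0.06],[[-0.04,-0.048,0],16,0.06],[[-0.06,-0.072,0],24,0.06],[[-0.084,-0.098,0],32,0.06],[[-0.084,-0.098,0],40,0.06],[[-0.084,-0.098,0],48,0.06],[[-0.084,-0.098,0],56,0.06],[[-0.084,-0.098,0],64,0.06],[[-0.084,-0.098,0],72,0.06],[[-0.084,-0.098,0],80,0.06],[[-0.084,-0.098,0],88,0.06],[[-0.084,-0.098,0],96,0.06],[[-0.084,-0.098,0],104,0.06],[[-0.084,-0.098,0],112,0.06],[[-0.084,-0.098,0],120,0.06],[[-0.084,-0.098,0],128,0.06],[[-0.084,-0.098,0],136,0.06],[[-0.084,-0.098,0],140.1,0.06],[[-0.084,-0.098,0],140.1,0.06],[[-0.084,-0.098,0],140.1,0.06]])

```text
time_s: 24.3
position: [0.5635, -0.2409, 0.2727]
tool_rot: [[0.946, 0.323, -0.001], [0.323, -0.946, 0.001], [-0.001, -0.001, -1.0]]
ft_force: [0.6, 0.2, -0.3]
grip_width: 0.0599
gripper_force: 0.0
```

```bash
python3 rigm.py; python3 -c "
from h import *
go((.5623,-.2426,.101)); print(env.observe()['q'])"
```

```text
t 24.3 pos [ 0.5635 -0.2409  0.2727] yyaw -71.14 w 0.0599
grip 450 [ 0.5423 -0.2528  0.1361] [ 0.5845 -0.2306  0.166 ] 415 ((563.2922973632812, -242.3568878173828), (42.149658203125, 10.865452766418457), 18.67897605895996) 0.16397708608940717
red 178 [ 0.579 -0.238  0.03 ] [ 0.67  -0.204  0.037] ang 18.203943 [ 0.63323593 -0.21876295]
plate 6556 ((628.590087890625, -219.90579223632812), (248.47161865234375, 90.19947052001953), 18.528379440307617)
t 24.35 pos [ 0.5634 -0.2411  0.2729] yyaw -71.17 w 0.06
 shift to (0.5623, -0.2426, 0.101) [-0.0015  0.0011  0.1719]
[-3.42248325e+01  2.64677748e+01  5.47958976e+01  4.50758401e-03
  9.87874848e+01  3.69471687e+01]
```

Request:
drive_tool(series=[[[-0.0008,0.0011,0.04],0,0.06],[[-0.0008,0.0011,0.08],0,0.06],[[-0.0008,0.0011,0.12],0,0.06],[[-0.0008,0.0011,0.15],0,0.06],[[-0.0008,0.0011,0.166],0,0.06],[[-0.0008,0.0011,0.171],0,0.06],[[-0.0008,0.0011,0.171],0,0.06],[[-0.0008,0.0011,0.171],0,0.0],[[-0.0008,0.0011,0.171],0,0.0],[[-0.0008,0.0011,0.171],0,0.0],[[-0.0008,0.0011,0.171],0,0.0],[[-0.0008,0.0011,0.171],0,0.0],[[-0.0008,0.0011,0.171],0,0.0]], newtons=40)

```text
time_s: 25.65
position: [0.5632, -0.2434, 0.1031]
tool_rot: [[0.947, 0.32, 0.001], [0.32, -0.947, -0.001], [0.001, 0.001, -1.0]]
ft_force: [-1.3, -0.4, 5.1]
grip_width: 0.0113
gripper_force: 42.1
```

Request:
drive_tool(series=[[[0,0,0],-3,0.0],[[0,0,0],-7,0.0],[[0,0,0],-11,0.0],[[0,0,0],-15,0.0],[[0,0,0],-19,0.0],[[0,0,0],-23,0.0],[[0,0,0],-27,0.0],[[0,0,0],-31,0.0],[[0,0,0],-35,0.0],[[0,0,0],-38,0.0],[[0,0,0],-40,0.0],[[0,0,0],-40.5,0.0],[[0,0,0],-40.5,0.0],[[0,0,0],-40.5,0.0],[[0,0,0],-40.5,0.0],[[0,0,0],-40.5,0.0],[[0,0,0],-40.5,0.0]])

```text
time_s: 27.35
position: [0.5634, -0.2437, 0.1031]
tool_rot: [[0.513, 0.858, 0.002], [0.858, -0.513, -0.001], [-0.0, 0.002, -1.0]]
ft_force: [-0.4, -0.9, 5.4]
grip_width: 0.0114
gripper_force: 42.2
```

```bash
python3 - <<'E'
from h import *
go()
for n in('scene','side','wrist'):
    d=grab(n);P=cloud(d).reshape(-1,3);C=d['img'].reshape(-1,3).astype(int)
    r=np.hypot(P[:,0]-.5625,P[:,1]+.2425)
    red=(C[:,0]>C[:,1]+70)&(C[:,0]>C[:,2]+60)&(C[:,1]<110)&(r<.13)&(P[:,2]>.018)&(P[:,2]<.05)
    Q=P[red]; print(n,len(Q),'' if len(Q)<2 else np.median(Q,0).round(3))
    for q in Q[np.argsort(-r[red])][:4]: print(q.round(3),np.degrees(np.arctan2(q[1]+.2425,q[0]-.5625)).round(1))
e=[load('side')['img'][120:240,190:310],load('scene')['img'][180:280,180:300]]
cv2.imwrite('pics/f.png',np.hstack([cv2.resize(x,(400,400),interpolation=cv2.INTER_CUBIC) for x in e])[:,:,::-1])
E
```

```text
t 27.35 pos [ 0.5634 -0.2437  0.1031] yyaw -30.85 w 0.0114
scene 22 [ 0.554 -0.161  0.033]
[ 0.546 -0.139  0.036] 99.0
[ 0.55  -0.139  0.039] 96.9
[ 0.55  -0.14   0.034] 96.7
[ 0.554 -0.139  0.036] 94.6
side 21 [ 0.551 -0.148  0.032]
[ 0.548 -0.128  0.037] 97.2
[ 0.545 -0.129  0.032] 99.0
[ 0.548 -0.129  0.032] 97.2
[ 0.552 -0.131  0.034] 95.2
wrist 704 [ 0.55  -0.169  0.032]
[ 0.544 -0.131  0.033] 99.3
[ 0.543 -0.131  0.033] 99.8
[ 0.546 -0.131  0.032] 98.3
[ 0.543 -0.132  0.033] 100.1
```

View pics/f.png

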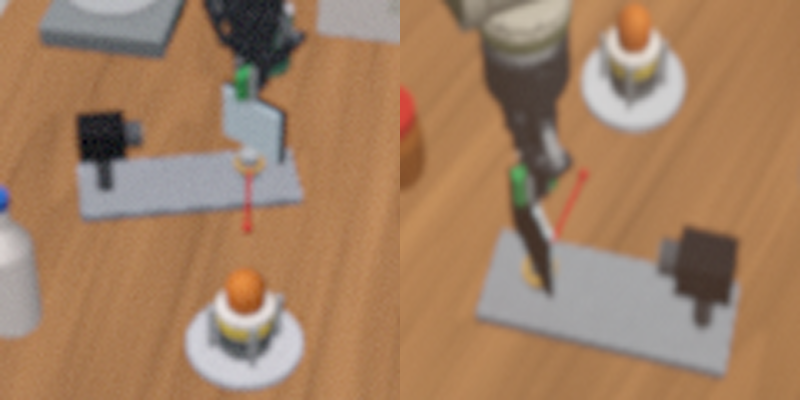

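The red pointer, at (247,165) to (247,230) in the left crop, points at the egg (245,290). One numeric check with the wrist view, then hand in.

```bash
python3 - <<'E'
from h import *
d=load('wrist');P=cloud(d).reshape(-1,3);C=d['img'].reshape(-1,3).astype(int)
r=np.hypot(P[:,0]-.5625,P[:,1]+.2425)
Q=P[(C[:,0]>C[:,1]+70)&(C[:,0]>C[:,2]+60)&(C[:,1]<110)&(r<.13)&(P[:,2]>.018)&(P[:,2]<.05)][:,:2]
x=cv2.fitLine(Q.astype(np.float32),cv2.DIST_HUBER,0,.001,.001).ravel();v=x[:2]*np.sign(x[1])
a=np.array([.5625,-.2425]);e=np.array([.5211,.0042])-a;ang=np.degrees(np.arctan2(v[1],v[0]))
print('ang',ang,'egg ang',np.degrees(np.arctan2(e[1],e[0])),'miss mm',1000*(v[0]*e[1]-v[1]*e[0]))
print(env.observe()['time_s'])
E
```

```text
ang 99.44286 egg ang 99.52633560487435 miss mm 0.3644319832324938
27.5
```

```bash
python3 -c "
from rig import env
print(env.close_job())"
```

```text
the job is handed in; nothing more can be done
None
```

The job is handed in: block, spacer and egg disc are stacked home in the fixture, and the gripper is still holding the mirror with its line of sight measured within about 1 mm of the egg; the hand-in gave no verdict.

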